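# Brace a jar in its holder and twist off the tight lid

## Task

Stand the square jar fully down in the square jar holder, so that it cannot turn, then unscrew its tight round lid anticlockwise, stopping the turn as soon as the lid comes free, and lift it straight up off the jar. Finish still holding the lid level and still, just above the jar's mouth, a finger's breadth or two clear of it, with the jar left standing in the holder. Leave the other things on the counter alone.

Things in the scene. Friction and masses are not known exactly. Their poses are not given: they have to be found in the camera images.
- jar: Square white ceramic jar, loose, upright, 0.25 to 0.45 kg, lid on. Body 60 x 60 mm, 83 mm high, flat sides facing its x and y axes; above it a round neck, 40 mm diameter, rim at 110 mm. Origin: centre of the underside, z up. May be carried by its body or by its lid, and seated in the holder in any of four quarter-turn orientations.
- jar_mouth (a point): Centre of the jar's rim, 110 mm above its underside. A sprung rubber seal in the mouth pushes the lid up with about 18 N and makes it tight to turn (a few tenths of a N m while turning); an unbraced jar just turns along with it. Two lugs outside the neck, along jar +x and -x, 51 mm across, hold the lid down.
- lid: Round aluminium screw lid, 56 mm diameter, 24 mm high, 40 g, knurled edge, straight rib across its top along its x axis. Origin: centre of its lower edge, z up; when on the jar this is 95.5 mm above the jar's underside. Starts with its x axis -0.30 to +0.17 rad from the jar's x (anticlockwise from above positive). Lift it only once free; it is clear when this edge is above the rim.
- lid_top (a point): Centre of the lid's flat top, 24 mm above its lower edge. Lid x axis against jar x axis: turned anticlockwise the lid comes free at about +1.0 rad and lifts off between +1.0 and +1.6 rad; stops block it beyond that, and clockwise at about -0.4. As it comes free the seal pushes it up 3 mm, or pushes up on the gripper holding it with 12 to 18 N.
- holder: Black square jar holder fixed to the counter, about 97 x 97 mm, 35 mm high, with a small steel foot on its +x and -x sides. Open-topped square pocket 65 x 65 mm, sides facing the holder's x and y axes, bevelled outwards at the top, straight from 24 mm down to its floor 6 mm above the counter. Origin: centre of the underside at the counter, z up. A seated jar's underside is 6 mm above the counter.
- tin: Bystander: plain steel food tin, 74 mm diameter, 95 mm high, loose. Origin: centre of the underside.
- squeezer: Bystander: yellow plastic squeeze bottle with a pointed nozzle, 60 mm diameter, 155 mm high, loose. Origin: centre of the underside.
- pan: Bystander: empty open steel insert pan, 100 x 160 x 60 mm, loose. Origin: centre of the underside.
Things that resemble listed ones, but are neither listed nor needed, are in the scene too. Leave any orange or purple look-alike of the jar alone.

How it is judged:
On the way, in this order (a step that is already met when the one before it is completed fails the run):
1. the jar stands fully down in the holder, lid still locked on (horizontal distance between jar and holder below 0.006 m and z of jar in the frame of holder below 0.01 m and angle between jar's own z axis and vertical below 0.07 rad and angle between the x axis of lid and the x axis of jar, either way round below 0.6 rad and z of lid in the frame of jar below 0.1 m), for 0.2 s.
2. the lid is turned until it comes free, with the jar braced in the holder (horizontal distance between jar and holder below 0.006 m and z of jar in the frame of holder below 0.01 m and angle between jar's own z axis and vertical below 0.07 rad and angle between the x axis of lid and the x axis of jar, either way round above 0.85 rad and z of lid in the frame of jar below 0.105 m), for 0.02 s.
At the end, for the whole second after the job is handed in: Jar seated in and carried by the holder (6 mm, 4 degrees). Lid held in the fingers, touching neither jar nor holder: lower edge 4 to 60 mm over the rim, within 25 mm of the jar's axis, tilt under 15 degrees, still, rib 40 to 140 degrees from the jar's x axis (not turned far past release) (horizontal distance between jar and holder below 0.006 m and z of jar in the frame of holder below 0.01 m and angle between jar's own z axis and vertical below 0.07 rad and z of lid in the frame of jar between 0.114 and 0.17 m and horizontal distance between lid and jar below 0.025 m and angle between lid's own z axis and vertical below 0.26 rad and angle between the x axis of lid and the x axis of jar, either way round above 0.7 rad and linear speed of lid below 0.03 m/s and linear speed of jar below 0.02 m/s and contact force between the fingers and lid above 1 N and contact force between lid and jar below 0.1 N and contact force between lid and holder below 0.1 N and contact force between jar and holder above 1 N); the arm keeps its last pose, push and grip.
It fails at once if the tin is shifted or knocked over (more than 3 cm) (distance of tin from where it was at the start of the episode above 0.03 m).
It fails at once if the squeeze bottle is shifted or knocked over (more than 3 cm) (distance of squeezer from where it was at the start of the episode above 0.03 m).
It fails at once if the steel pan is shifted or knocked over (more than 3 cm) (distance of pan from where it was at the start of the episode above 0.03 m).
It fails at once if the jar is tipped over (more than 40 degrees) (angle between jar's own z axis and vertical above 0.7 rad).
It also fails if it takes over 54 s, if anything falls off the work surface, if the arm or the gripper's body presses on something with over 40 N, if the wrist force passes 120 N, or if a joint passes its speed limit or range.

## Robot

A 7-joint arm with a two-finger parallel gripper is mounted at the origin on the work surface. World frame = base frame: x ahead of the robot, y to its left, z up, the work surface at z = 0. Lengths are in m, angles in rad, forces in N, time in s.
With the tool pointing down it reaches from about 0.35 to 0.9 m from the base axis. Payload 19.9 kg.
Tool frame: the origin (TCP) lies at the centre of the arm's flange, where the gripper is bolted on; the fingertips stand 199 mm ahead of it and the grasp point (between the pads) lies 180 mm ahead of it (arm.tcp_to_grasp is the y of the grasp point in the tool frame, in m); y points along the fingers, z is the direction in which the jaws open and shut, and the axes are right-handed (so a half turn about y gives the same grasp; the last joint's range is limited). The gripper opens to 94 mm and grips with 3 to 60 N. Pads are 16 mm wide; open, the fingers measure 119 mm over their backs; the gripper's body (75 mm by 177 mm) begins 78 mm behind the grasp point.
Start: joints at [-1.2, 0.417, -0.01, 1.614, 0.005, 1.111, -0.053], TCP at [0.25, 0.573, 0.405] pointing down, gripper open.
Joint ranges: [-2.81, 2.81], [-0.39, 2.02], [-1.27, 1.25], [0.06, 2.57], [-1.19, 4.33], [0.19, 2], [-2.82, 2.82]. Speed limits (rad/s): [1.89, 1.89, 2.39, 2.39, 3.01, 3.01, 3.01].

## Interface

Orientations are given as a 3x3 rotation matrix whose columns are the frame's x, y, z axes.
In Python, from cell import arm gives the robot as it stands.
- The arm moves only by the tool drive_tool, never from a script. Its arguments are lists of equal length, an entry for each row: "delta_pos": the shift along the world's x, y, z in mm, a list of three; "delta_rot": the turn, a rotation vector about the world's x, y, z in degrees, a list of three; "fingers": the opening, from 0 (shut) to 1 (fully open). A call has 1 to 12 rows; each row is the pose to reach, as a shift and turn from the pose commanded when the call began; what a row does not reach only later rows make up. A row lasts 1/12 s, in which the tool goes at most 41.7 mm and 7.16 degrees, less where a joint would pass 70% of its speed; a pose out of reach is approached as far as the arm can. A call with a gripper value outside its range is refused whole. The fingers move at their own pace and stop on an object; the grip force is fixed at half the most. Time passes only in rows, so rows that repeat a pose let the fingers close. It gives the time, the measured TCP pose, the force and the opening at its end, in the units of the state.
- arm.get_state(): the state, without advancing time (a new reading comes with each control period).
- arm.get_image(name): name is "side" or "top" or "wrist"; returns the picture (420x560x3 uint8, red, green, blue); there is no depth.
- arm.get_calibration(name): a dict with "fx", "fy", "cx", "cy" (pixels), "R" (3x3) and "t" (3): a world point X has camera coordinates R X + t. Camera axes: x right, y down, z forward; pixel columns grow to the right and rows downward; lengths in m; the calibration is good to about 2 mm. The wrist camera is an equidistant fisheye: a pixel r from the principal point sees the ray r / f radians off the axis. A picture is of the moment at which its call begins: read the wrist's pose just before it. get_calibration takes no time and is no camera call; for the wrist camera it gives the pose at the moment of the call.
- arm.finish_job(): hands the job in, once; it reports no verdict.
The state is a dict: "time_s": time; "q": joint angles; "joint_velocities": joint speeds; "effort": joint torques, N m; "tcp_pos": TCP position; "eef_rot": TCP orientation; "contact_force": force on the tool from outside, world axes, zero at the start; "moment": the same for the moment, N m; "finger_gap": opening from 0.0 (shut) to 1.0 (fully open).
Only numpy, scipy, OpenCV 4.12 (cv2) and the standard library are available. Lean on these libraries where they do the work, as an engineer would, in place of code of your own. Each camera call takes 0.05 s, during which the arm holds its last target. There are 200 camera calls.

## Working session

There is one attempt and no reset: what is moved stays moved. The work goes in short steps, Python scripts to look and compute and a tool call to move; the robot and the scene stay as the last step left them, time stands still between calls to the robot, and variables do not carry over. Pictures are saved under pics/ and viewed, about 8 in all and at most 12, crops included, and the job is handed in when it is done.

Besides the shell and the picture viewer there is one more tool, called after "Request:" as name(argument=value, ...) on one line, values as JSON. drive_tool: Moves the arm, as the interface text tells. Its arguments: {"type":"object","properties":{"delta_pos":{"type":"array"},"delta_rot":{"type":"array"},"fingers":{"type":"array"}},"required":["delta_pos","delta_rot","fingers"]}

```bash
mkdir -p pics; ls; python3 - <<'E'
from cell import arm
import cv2,numpy as np
np.set_printoptions(precision=4,suppress=True)
s=arm.get_state();print(s)
for n in("top","side","wrist"):
    c=arm.get_calibration(n);print(n,c)
    im=arm.get_image(n);cv2.imwrite(f"pics/{n}0.png",im[:,:,::-1])
E
```

```text
pics
{'time_s': 0.0, 'q': array([-1.2005,  0.418 , -0.0103,  1.6142,  0.0047,  1.1107, -0.053 ]), 'joint_velocities': array([ 0.0006,  0.0011, -0.0003,  0.0002,  0.0014,  0.002 , -0.0019]), 'effort': array([  0.0018, -85.1221,   0.6402, -42.6007,  -0.0488,   0.0184,
         0.0001]), 'tcp_pos': array([0.2501, 0.5726, 0.404 ]), 'eef_rot': array([[ 0.9164, -0.0004,  0.4003],
       [-0.4003, -0.0012,  0.9164],
       [ 0.0001, -1.    , -0.0013]]), 'contact_force': array([-0.3114, -0.1892,  0.383 ]), 'moment': array([ 0.0169, -0.0188,  0.053 ]), 'finger_gap': 1.0012640038481515}
top {'fx': 388.85520164691934, 'fy': 388.85520164691934, 'cx': 279.2010620778632, 'cy': 210.3055813101362, 'R': array([[ 0.0194, -0.9996, -0.0204],
       [-0.9903, -0.0164, -0.1377],
       [ 0.1373,  0.0229, -0.9903]]), 't': array([0.0102, 0.5592, 0.9278])}
side {'fx': 436.58052734843415, 'fy': 436.58052734843415, 'cx': 274.3892775380509, 'cy': 211.76348603349714, 'R': array([[ 0.9384, -0.3451,  0.0194],
       [-0.1519, -0.4622, -0.8737],
       [ 0.3105,  0.8169, -0.4861]]), 't': array([-0.5097,  0.1835,  1.0436])}
wrist {'fx': 325.19226210127806, 'fy': 325.19226210127806, 'cx': 281.33420517758316, 'cy': 213.13534213310373, 'R': array([[ 0.4   ,  0.9165, -0.0017],
       [ 0.8818, -0.3844,  0.2732],
       [ 0.2498, -0.1108, -0.9619]]), 't': array([-0.6231, -0.0295,  0.3919])}
```

View pics/top0.png

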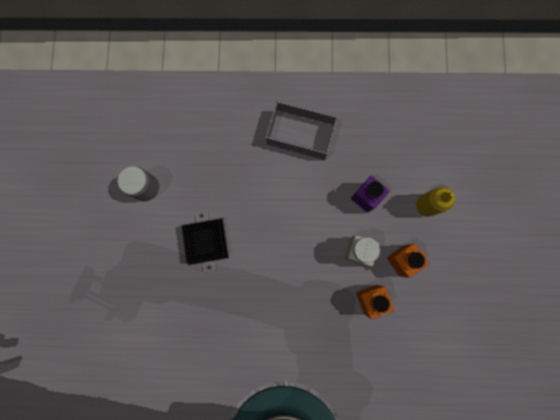

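View pics/side0.png

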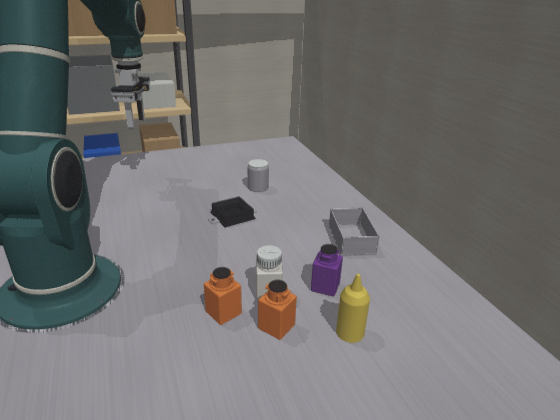

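The top view shows a white square jar with a light lid at (365,250). Candidates it could be confused with are purple (371,192), orange (409,260), orange (376,301) and the tin (133,182). I choose the white jar. The holder is at (205,242), with feet at (201,215) and (209,268). Next is a close crop of the jar and holder.

```bash
cat > h.py <<'E'
from cell import arm
import cv2,numpy as np
np.set_printoptions(precision=4,suppress=True)
def bp(n,uv,z,c=None):
    c=c or arm.get_calibration(n);R,t=np.array(c["R"]),np.array(c["t"])
    x=(uv[0]-c["cx"])/c["fx"];y=(uv[1]-c["cy"])/c["fy"]
    if n=="wrist":
        r=np.hypot(x,y);k=np.sin(r)/r if r>1e-9 else 1;d=np.array([x*k,y*k,np.cos(r)])
    else: d=np.array([x,y,1.])
    o=-R.T@t;d=R.T@d
    return o+d*(z-o[2])/d[2]
def pr(n,X,c=None):
    c=c or arm.get_calibration(n);p=np.array(c["R"])@X+np.array(c["t"])
    if n=="wrist":
        r=np.hypot(p[0],p[1]);k=np.arctan2(r,p[2])/r
    else: k=1/p[2]
    return np.array([c["fx"]*p[0]*k+c["cx"],c["fy"]*p[1]*k+c["cy"]])
E
python3 - <<'E'
from h import *
im=cv2.imread("pics/top0.png")
f=lambda u,v,w:cv2.resize(np.clip(im[v:v+w,u:u+w]*1.6,0,255).astype(np.uint8),(400,400),interpolation=cv2.INTER_CUBIC)
cv2.imwrite("pics/crop0.png",np.hstack([f(325,210,80),f(165,202,80)]))
for nm,uv,z in(("lid",(366.5,250.5),.1195),("hold",(205,241.5),.035),("footA",(201,215),.005),("footB",(209,268),.005),("tin",(133,181),.095),("pur",(375,189),.12),("or1",(416,260),.12),("or2",(381,303),.12),("sq",(447,197),.15)): print(nm,bp("top",uv,z))
E
```

```text
lid [ 0.4603 -0.1784  0.1195]
hold [0.4783 0.2027 0.035 ]
footA [0.548  0.2226 0.005 ]
footB [0.4132 0.1959 0.005 ]
tin [0.6158 0.3688 0.095 ]
pur [ 0.6003 -0.1991  0.12  ]
or1 [ 0.4413 -0.2874  0.12  ]
or2 [ 0.3464 -0.2086  0.12  ]
sq [ 0.5789 -0.3489  0.15  ]
```

View pics/crop0.png

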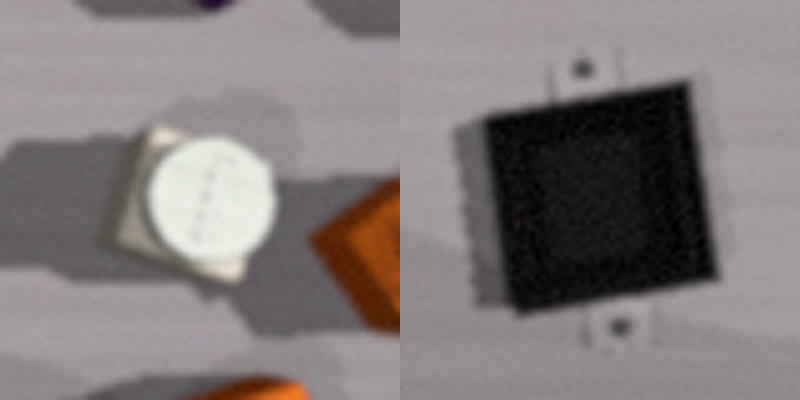

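The crop confirms the white jar. Its lid centre is at about (367.2,249.8) and the rib runs at about -17°. The holder's rim corners are clear. Time to move, then refine from close by.

```bash
python3 - <<'E'
from h import *
print("lid",bp("top",(367.2,249.8),.1195))
C=[bp("top",(165+(u-400)/5,202+v/5),.035)[:2] for u,v in((486,118),(690,80),(720,278),(518,314))]
C=np.array(C);print(C,C.mean(0))
for i in range(4):
    d=C[(i+1)%4]-C[i];print(np.linalg.norm(d),np.degrees(np.arctan2(d[1],d[0])))
P=[bp("top",(325+u/5,210+v/5),.083)[:2] for u,v in((155,125),(240,282),(270,160))];print(np.array(P),(P[1]+P[0])/2)
a=bp("top",(325+195/5,210+240/5),.1195);b=bp("top",(325+222/5,210+155/5),.1195);d=b-a;print("rib",np.degrees(np.arctan2(d[1],d[0])))
E
```

```text
lid [ 0.4619 -0.1799  0.1195]
[[0.5169 0.2616]
 [0.5377 0.1603]
 [0.4399 0.1416]
 [0.4204 0.2406]] [0.4787 0.201 ]
0.1034610966927598 -78.39350159121334
0.09956711951865746 -169.190983197527
0.1008691242951029 101.13067376675451
0.09872720716066864 12.308531089034483
[[ 0.4974 -0.1617]
 [ 0.4254 -0.2003]
 [ 0.482  -0.215 ]] [ 0.4614 -0.181 ]
rib -18.105101648823663
```

Request:
drive_tool(delta_pos=[[20,-40,15],[30,-78,15],[40,-117,15],[50,-156,15],[60,-195,15],[70,-234,15],[80,-273,15],[90,-312,15],[100,-351,15],[110,-390,15],[120,-428,15],[130,-466,15]], delta_rot=[[0,0,-7],[0,0,-14],[0,0,-21],[0,0,-28],[0,0,-35],[0,0,-42],[0,0,-49],[0,0,-56],[0,0,-63],[0,0,-70],[0,0,-77],[0,0,-83]], fingers=[1,1,1,1,1,1,1,1,1,1,0.9,0.85])

```text
time_s: 1.15
tcp_pos: [0.38, 0.1047, 0.4197]
eef_rot: [[-0.292, 0.0, 0.957], [-0.957, 0.001, -0.292], [-0.001, -1.0, -0.0]]
contact_force: [1.2, 0.1, 0.6]
finger_gap: 0.897
```

Request:
drive_tool(delta_pos=[[12,-39,0],[24,-78,0],[35,-117,0],[46,-156,0],[58,-195,0],[70,-234,0],[80,-272,0],[82,-285,0],[82,-285,0],[82,-285,0]], delta_rot=[[0,0,0],[0,0,0],[0,0,0],[0,0,0],[0,0,0],[0,0,0],[0,0,0],[0,0,0],[0,0,0],[0,0,0]], fingers=[0.85,0.85,0.85,0.85,0.85,0.85,0.85,0.85,0.85,0.85])

```text
time_s: 1.98
tcp_pos: [0.462, -0.1787, 0.4193]
eef_rot: [[-0.287, -0.001, 0.958], [-0.958, -0.0, -0.287], [0.001, -1.0, -0.001]]
contact_force: [-0.5, 1.2, -0.3]
finger_gap: 0.847
```

```bash
python3 - <<'E'
from h import *
import pickle
c=arm.get_calibration("wrist");im=arm.get_image("wrist");s=arm.get_state();print(s["tcp_pos"],s["time_s"])
pickle.dump(c,open("c1.pkl","wb"))
cv2.imwrite("pics/w1.png",im[:,:,::-1])
for X in((.4617,-.1805,.1195),(.4617,-.1805,.083)):print(pr("wrist",np.array(X),c))
E
```

```text
[ 0.462  -0.1779  0.4193] 2.0333
[281.1381 213.5932]
[281.1679 203.5771]
```

View pics/w1.png

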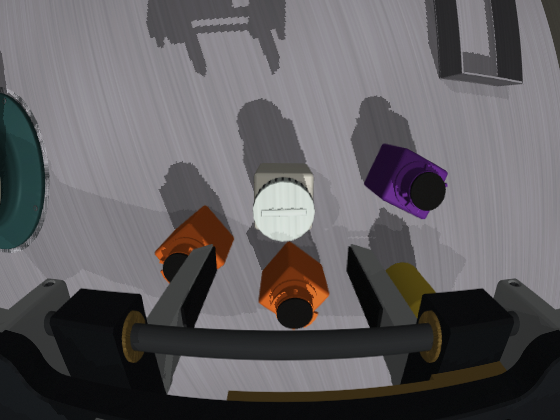

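The wrist view shows the lid centre at about (284,210), the rib at (262,212)–(306,212), and the body's far edge at (256,166)–(312,166). All are parallel to the jaws. A brightness fit will refine the lid centre.

```bash
python3 - <<'E'
from h import *
import pickle
c=pickle.load(open("c1.pkl","rb"));im=cv2.imread("pics/w1.png")
g=im[140:260,230:340].min(2);m=(g>205).astype(np.uint8)
n,l,st,ce=cv2.connectedComponentsWithStats(m);i=1+st[1:,4].argmax();print(st[i],ce[i])
ct=max(cv2.findContours((l==i).astype(np.uint8),0,1)[0],key=cv2.contourArea);e=cv2.fitEllipse(cv2.convexHull(ct));print(e)
print("lid",bp("wrist",(e[0][0]+230,e[0][1]+140),.1195,c))
ds=[(262,212,306,212,.12),(256,166,312,166,.083)]
for a,b,u,v,z in ds:
    p,q=bp("wrist",(a,b),z,c),bp("wrist",(u,v),z,c);d=q-p;print(p,q,np.degrees(np.arctan2(d[1],d[0])))
E
```

```text
[  24   43   60   56 2304] [53.4983 70.3047]
((53.26497268676758, 71.09851837158203), (57.1762580871582, 59.48739242553711), 94.68766784667969)
lid [ 0.4642 -0.1788  0.1195]
[ 0.4458 -0.174   0.12  ] [ 0.4834 -0.1853  0.12  ] -16.672071004010295
[ 0.449 -0.137  0.083] [ 0.5016 -0.1527  0.083 ] -16.62929931166959
```

Request:
drive_tool(delta_pos=[[1,-0.5,-35],[1,-0.5,-70],[1,-0.5,-105],[1,-0.5,-120],[1,-0.5,-129],[1,-0.5,-129],[1,-0.5,-129],[1,-0.5,-129],[1,-0.5,-129],[1,-0.5,-129],[1,-0.5,-129],[1,-0.5,-129]], delta_rot=[[0,0,0],[0,0,0],[0,0,0],[0,0,0],[0,0,0],[0,0,0],[0,0,0],[0,0,0],[0,0,0],[0,0,0],[0,0,0],[0,0,0]], fingers=[0.85,0.85,0.85,0.85,0.85,0.85,0.45,0.45,0.45,0.45,0.45,0.45])

```text
time_s: 3.03
tcp_pos: [0.4634, -0.1787, 0.2914]
eef_rot: [[-0.285, 0.001, 0.958], [-0.958, 0.0, -0.285], [-0.001, -1.0, 0.001]]
contact_force: [-1.8, 3.1, 8.9]
finger_gap: 0.586
```

Request:
drive_tool(delta_pos=[[0,0,6],[0,0,18],[0,0,36],[0,0,54],[0,0,70],[1,15,75],[2,40,75],[3,70,75],[4,102,75],[5,134,75],[6,166,75],[8,198,75]], delta_rot=[[0,0,0],[0,0,0],[0,0,0],[0,0,0],[0,0,0],[0,0,0],[0,0,4],[0,0,8],[0,0,12],[0,0,16],[0,0,20],[0,0,24]], fingers=[0.45,0.45,0.45,0.45,0.45,0.45,0.45,0.45,0.45,0.45,0.45,0.45])

```text
time_s: 4.03
tcp_pos: [0.4707, 0.0206, 0.3667]
eef_rot: [[0.132, 0.001, 0.991], [-0.991, 0.0, 0.132], [-0.0, -1.0, 0.001]]
contact_force: [0.3, -0.1, -3.2]
finger_gap: 0.588
```

Request:
drive_tool(delta_pos=[[1,30,0],[2,62,0],[3,94,0],[5,126,0],[6,150,0],[7,168,0],[7.6,178,0],[7.6,182,0],[7.6,182,0],[7.6,182,0],[7.6,182,0]], delta_rot=[[0,0,2],[0,0,4],[0,0,4],[0,0,4],[0,0,4],[0,0,4],[0,0,4],[0,0,4],[0,0,4],[0,0,4],[0,0,4]], fingers=[0.45,0.45,0.45,0.45,0.45,0.45,0.45,0.45,0.45,0.45,0.45])

```text
time_s: 4.95
tcp_pos: [0.4789, 0.1999, 0.3658]
eef_rot: [[0.196, 0.0, 0.981], [-0.981, -0.0, 0.196], [0.0, -1.0, -0.0]]
contact_force: [-0.9, -0.6, -3.1]
finger_gap: 0.583
```

```bash
python3 - <<'E'
from h import *
import pickle
C={}
s=arm.get_state();print(s["tcp_pos"],s["eef_rot"],s["contact_force"],s["moment"],s["finger_gap"])
ims=[]
for n in("wrist","side","top"):
    C[n]=arm.get_calibration(n);im=arm.get_image(n)[:,:,::-1];cv2.imwrite(f"pics/{n}2.png",im)
pickle.dump(C,open("c2.pkl","wb"))
w=cv2.imread("pics/wrist2.png")[100:310,150:430];sd=cv2.imread("pics/side2.png")[120:260,160:300]
cv2.imwrite("pics/v2.png",np.hstack([cv2.resize(w,(460,345)),cv2.resize(sd,(340,345))]))
E
```

```text
[0.4789 0.1999 0.3658] [[ 0.1961  0.      0.9806]
 [-0.9806 -0.0003  0.1961]
 [ 0.0003 -1.     -0.    ]] [-0.9033 -0.5946 -3.1298] [-0.0816  0.0686 -0.0092] 0.5833885472073684
```

View pics/v2.png

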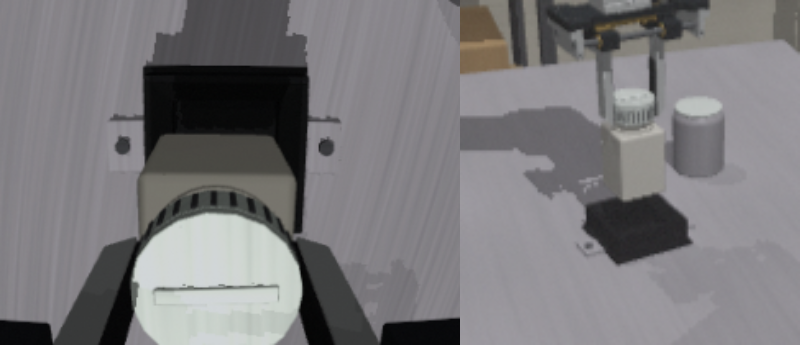

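```bash
python3 - <<'E'
from h import *
import pickle
C=pickle.load(open("c2.pkl","rb"));c=C["wrist"]
f=lambda u,v:(150+u*280/460,100+v*210/345)
u=np.array([.9806,.1961]);w=np.array([-.1961,.9806])
def show(nm,a,b,z):
    p,q=bp("wrist",f(*a),z,c)[:2],bp("wrist",f(*b),z,c)[:2];d=q-p;m=(p+q)/2
    print(nm,"len",np.linalg.norm(d),"yaw",np.degrees(np.arctan2(d[1],d[0])),"mid along u,w rel tcp",(m-[.4789,.1999])@u,(m-[.4789,.1999])@w)
show("holder rim far",(145,67),(307,67),.035)
for z in(.003,.006):show("feet",(123,146),(326,146),z)
show("pocket floor far",(178,97),(277,97),.006)
show("body top",(140,176),(297,176),.158)
show("body bot",(165,136),(273,136),.075)
show("rib",(154,292),(278,288),.196)
E
```

```text
holder rim far len 0.09430965092768584 yaw 11.487472281780628 mid along u,w rel tcp 0.005967864272644836 0.06174305709881254
feet len 0.13444061025466142 yaw 11.369402689411174 mid along u,w rel tcp 0.005867449825125225 0.008157068860103407
feet len 0.13326371649238866 yaw 11.369402689411173 mid along u,w rel tcp 0.005814742346213281 0.008770231714879319
pocket floor far len 0.06325171387194468 yaw 11.463066568222933 mid along u,w rel tcp 0.007470087131554061 0.04057755213849593
body top len 0.057469010759689194 yaw 11.324040280032339 mid along u,w rel tcp 0.0009180897923714816 0.028559517733018836
body bot len 0.05576823539179001 yaw 11.343332575674006 mid along u,w rel tcp 0.0016025484261297357 0.02796430124424541
rib len 0.03898073344175746 yaw 13.401832812817547 mid along u,w rel tcp -5.757874083169037e-05 0.0016008892332929215
```

```bash
cat > ov.py <<'E'
from h import *
import pickle,sys
x,y,a,jx,jy=map(float,sys.argv[1:6]);C=pickle.load(open("c2.pkl","rb"));c=C["wrist"]
print("cam",-np.array(c["R"]).T@c["t"])
def sq(cx,cy,h,z,a):
    ca,sa=np.cos(np.radians(a)),np.sin(np.radians(a));return [np.array([cx+ca*p-sa*q,cy+sa*p+ca*q,z]) for p,q in((h,h),(-h,h),(-h,-h),(h,-h))]
def crop(im,u,v,w,h,W,H): return cv2.resize(np.clip(im[v:v+h,u:u+w]*2.2+10,0,255).astype(np.uint8),(W,H),interpolation=cv2.INTER_CUBIC)
def draw(o,n,c,P,u,v,k,col):
    q=np.array([(pr(n,X,c)-[u,v]+.5)*k for X in P]);cv2.polylines(o,[np.round(q).astype(int)],True,col,1)
t=crop(cv2.imread("pics/top0.png"),170,207,70,70,350,350);w=crop(cv2.imread("pics/wrist2.png"),210,130,150,120,450,360)
for o,n,cc,u,v,k in((t,"top",C["top"],170,207,5),(w,"wrist",c,210,130,3)):
    draw(o,n,cc,sq(x,y,.0485,.035,a),u,v,k,(0,0,255));draw(o,n,cc,sq(x,y,.0485,0,a),u,v,k,(0,255,0));draw(o,n,cc,sq(x,y,.0325,.006,a),u,v,k,(255,255,0))
draw(w,"wrist",c,sq(jx,jy,.03,.1574,a),210,130,3,(255,0,255));draw(w,"wrist",c,sq(jx,jy,.03,.0744,a),210,130,3,(255,0,0))
cv2.imwrite(sys.argv[6],np.hstack([cv2.copyMakeBorder(t,0,10,0,0,0),w]))
E
python3 ov.py .482 .207 11.4 .480 .1995 pics/ov1.png
```

```text
cam [0.4634 0.2766 0.3457]
```

View pics/ov1.png

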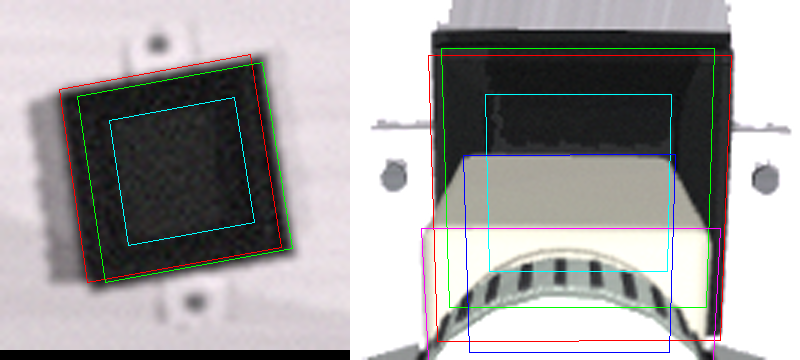

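```bash
cat > ov2.py <<'E'
from h import *
from ov import sq,draw
import pickle,sys
x,y,a=map(float,sys.argv[1:4]);C=pickle.load(open("c2.pkl","rb"))
def crop(f,u,v,w,h,k):
    im=cv2.imread(f)[v:v+h,u:u+w]/255.;return (255*cv2.resize(np.clip(im,0,.35)/.35,None,fx=k,fy=k,interpolation=cv2.INTER_LINEAR)**.45).astype(np.uint8)
out=[]
for n,f,u,v,w,h,k in(("side","pics/side0.png",205,190,54,40,7),("top","pics/top0.png",175,210,60,60,6),("wrist","pics/wrist2.png",215,130,140,70,5.5)):
    o=crop(f,u,v,w,h,k)
    for hh,z,col in((.0485,.035,(0,0,255)),(.0485,0,(0,255,0)),(.0325,.006,(255,255,0))): draw(o,n,C[n],sq(x,y,hh,z,a),u,v,k,col)
    out.append(o)
W=np.zeros((600,800,3),np.uint8)
s,t,w=out
t=cv2.resize(t,(210,210)) if 0 else t[:, :]
W[:280,:378]=s;W[0:210,385:385+0]=0
W2=np.zeros((760,780,3),np.uint8);W2[:280,:378]=s;W2[:360,385:745]=t;W2[370:755,:770]=w
cv2.imwrite(sys.argv[7],W2[:, :])
E
sed -i 's/^t=crop/if __name__=="__main__":\n  t=crop/; ' ov.py
python3 - <<'E'
L=open('ov.py').read().split('if __name__')[0].replace('x,y,a,jx,jy=map(float,sys.argv[1:6]);','').replace('C=pickle','C=pickle')
open('ov.py','w').write(L)
E
python3 ov2.py .482 .207 11.4 0 0 0 pics/ov2.png && python3 -c "
import cv2;i=cv2.imread('pics/ov2.png');cv2.imwrite('pics/ov2s.png',cv2.resize(i,(616,600),interpolation=cv2.INTER_AREA))"
```

```text
cam [0.4634 0.2766 0.3457]
```

View pics/ov2s.png

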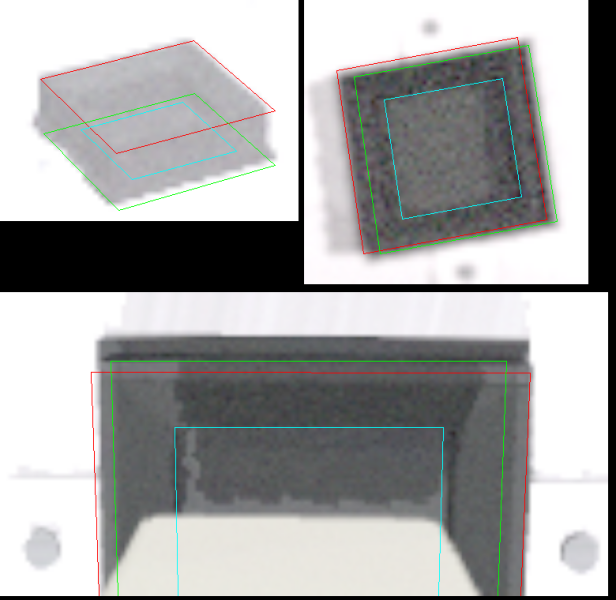

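The side view puts the holder a few mm further in +y than the top view does, and the wrist view agrees with the side. The feet give about 9 mm from both the wrist and top views. I'll shift by that, lower to just above the rim, and check again.

Request:
drive_tool(delta_pos=[[1,5,-5],[2.3,9.6,-15],[2.3,9.6,-25],[2.3,9.6,-32],[2.3,9.6,-32],[2.3,9.6,-32],[2.3,9.6,-32]], delta_rot=[[0,0,0],[0,0,0],[0,0,0],[0,0,0],[0,0,0],[0,0,0],[0,0,0]], fingers=[0.45,0.45,0.45,0.45,0.45,0.45,0.45])

```text
time_s: 5.68
tcp_pos: [0.4812, 0.2107, 0.3337]
eef_rot: [[0.197, -0.0, 0.98], [-0.98, -0.0, 0.197], [0.0, -1.0, -0.0]]
contact_force: [0.0, -0.6, -2.1]
finger_gap: 0.587
```

```bash
python3 - <<'E'
from h import *
import pickle
C={}
s=arm.get_state();print(s["tcp_pos"],s["contact_force"],s["moment"])
for n in("wrist","side"):
    C[n]=arm.get_calibration(n);im=arm.get_image(n)[:,:,::-1];cv2.imwrite(f"pics/{n}3.png",im)
pickle.dump(C,open("c3.pkl","wb"))
def crop(f,u,v,w,h,k):
    im=cv2.imread(f)[v:v+h,u:u+w]/255.;return (255*(cv2.resize(np.clip(im,0,.7)/.7,None,fx=k,fy=k,interpolation=cv2.INTER_LINEAR))**.45).astype(np.uint8)
a=crop("pics/wrist3.png",215,120,140,120,3);b=crop("pics/side3.png",200,160,60,60,6)
cv2.imwrite("pics/v3.png",np.hstack([a,b]))
E
```

```text
[0.4812 0.2107 0.3337] [ 0.0069 -0.6197 -2.0553] [-0.0626 -0.009  -0.0127]
```

View pics/v3.png

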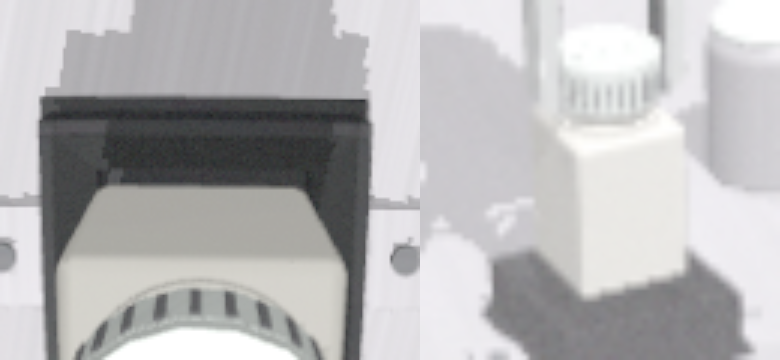

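```bash
python3 - <<'E'
from h import *
import pickle
c=pickle.load(open("c3.pkl","rb"))["wrist"]
w=np.array([-.197,.98]);T=np.array([.4812,.2107])
print("cam w",((-np.array(c["R"]).T@c["t"])[:2]-T)@w)
f=lambda r,col,z:round(float((bp("wrist",(215+col/3,120+r/3),z,c)[:2]-T)@w),4)
print("jar bottom",f(185,205,.0424),"base98",f(98,205,0),"rim98",f(98,205,.035),"rim120",f(120,205,.035),"rim 135",f(135,205,.035),"feet",f(257,5,.003),f(258,405,.003))
for z in(0,.035):
    p,q=[bp("wrist",(215+k/3,120+(98 if z==0 else 120)/3),z,c)[:2] for k in(40,370)];print(z,np.linalg.norm(q-p))
E
```

```text
cam w 0.0781465133617098
jar bottom 0.0287 base98 0.0495 rim98 0.0527 rim120 0.0464 rim 135 0.042 feet -0.0024 -0.0027
0 0.10688572657920437
0.035 0.09530310025733132
```

```bash
cat > fit.py <<'E'
from h import *
from ov import sq
from scipy.optimize import minimize
import pickle
def masks(f,u,v,w,h,th):
    im=cv2.imread(f)[v:v+h,u:u+w];return (im.max(2)<th).astype(np.uint8)
K=8
def fit(n,f,roi,th,h,zs,x0,c,inv=False):
    u,v,w,hh=roi;m=masks(f,u,v,w,hh,th)
    nn,l,st,ce=cv2.connectedComponentsWithStats(m);m=(l==1+st[1:,4].argmax()).astype(np.uint8)
    M=(cv2.resize(m.astype(np.float32),None,fx=K,fy=K,interpolation=cv2.INTER_LINEAR)>.5)
    def cost(p):
        P=[pr(n,X,c) for z in zs for X in sq(p[0],p[1],h,z,p[2])]
        q=((np.array(P)-[u,v]+.5)*K*16).astype(np.int32)
        o=np.zeros(M.shape,np.uint8);cv2.fillConvexPoly(o,cv2.convexHull(q),1,shift=4)
        return (o.astype(bool)^M).sum()/M.sum()
    b=minimize(cost,x0,method="Nelder-Mead",options=dict(initial_simplex=[x0,x0+[.006,0,0],x0+[0,.006,0],x0+[0,0,3]],xatol=1e-4,fatol=1e-4))
    return b.x,b.fun,st[1+st[1:,4].argmax()]
E
python3 - <<'E'
from fit import *
C=pickle.load(open("c2.pkl","rb"))
for th in(45,60,70):
    for n,f,roi in(("top","pics/top0.png",(172,208,68,68)),("side","pics/side0.png",(200,188,65,48))):
        for zt in(.035,.030):
            print(th,n,zt,fit(n,f,roi,th,.0485,(0,zt),np.array([.482,.209,11.4]),C[n]))
E
```

```text
cam [0.4634 0.2766 0.3457]
45 top 0.035 (array([ 0.4796,  0.2073, 11.1493]), np.float64(0.03242330372471449), array([  10,   11,   46,   46, 1675], dtype=int32))
45 top 0.03 (array([ 0.4798,  0.2079, 11.4777]), np.float64(0.04332126595506457), array([  10,   11,   46,   46, 1675], dtype=int32))
45 side 0.035 (array([0.4793, 0.2129, 9.6439]), np.float64(0.6397168834158131), array([ 11,  13,  43,  26, 535], dtype=int32))
45 side 0.03 (array([0.479 , 0.2128, 9.5297]), np.float64(0.5337207964092531), array([ 11,  13,  43,  26, 535], dtype=int32))
60 top 0.035 (array([ 0.4795,  0.2074, 11.4033]), np.float64(0.0874314093213864), array([   8,   10,   49,   47, 1800], dtype=int32))
60 top 0.03 (array([ 0.4797,  0.2089, 12.1474]), np.float64(0.10394526637493923), array([   8,   10,   49,   47, 1800], dtype=int32))
60 side 0.035 (array([0.4793, 0.2115, 9.7773]), np.float64(0.05551691316444574), array([ 11,   9,  44,  30, 854], dtype=int32))
60 side 0.03 (array([0.4812, 0.215 , 9.9829]), np.float64(0.0470969395226241), array([ 11,   9,  44,  30, 854], dtype=int32))
70 top 0.035 (array([ 0.4794,  0.2089, 12.5601]), np.float64(0.16352886880132408), array([   4,   10,   53,   48, 1964], dtype=int32))
70 top 0.03 (array([ 0.4799,  0.207 , 12.1874]), np.float64(0.17898975109809664), array([   4,   10,   53,   48, 1964], dtype=int32))
70 side 0.035 (array([ 0.4794,  0.2116, 10.3335]), np.float64(0.038980991853651566), array([ 11,   9,  44,  30, 875], dtype=int32))
70 side 0.03 (array([0.481 , 0.2148, 9.8501]), np.float64(0.06136558525082178), array([ 11,   9,  44,  30, 875], dtype=int32))
```

Fits to the full holder outline give (.4796,.2073) from the top and (.4794,.2115) from the side. Allowing for the top camera's offset, the jar is centred within about 2 mm. I'll insert it slowly.

Request:
drive_tool(delta_pos=[[0,0,-4],[0,0,-8],[0,0,-11],[0,0,-14],[0,0,-17],[0,0,-20],[0,0,-22],[0,0,-22]], delta_rot=[[0,0,0],[0,0,0],[0,0,0],[0,0,0],[0,0,0],[0,0,0],[0,0,0],[0,0,0]], fingers=[0.45,0.45,0.45,0.45,0.45,0.45,0.45,0.45])

```text
time_s: 6.45
tcp_pos: [0.481, 0.2108, 0.3112]
eef_rot: [[0.198, -0.001, 0.98], [-0.98, -0.0, 0.198], [0.0, -1.0, -0.001]]
contact_force: [-0.3, -0.3, -3.1]
finger_gap: 0.583
```

Request:
drive_tool(delta_pos=[[0,0,-4],[0,0,-8],[0,0,-11],[0,0,-13],[0,0,-14],[0,0,-14],[0,0,-14]], delta_rot=[[0,0,0],[0,0,0],[0,0,0],[0,0,0],[0,0,0],[0,0,0],[0,0,0]], fingers=[0.45,0.45,0.45,0.45,0.45,0.45,0.45])

```text
time_s: 7.03
tcp_pos: [0.4811, 0.2108, 0.2976]
eef_rot: [[0.198, -0.0, 0.98], [-0.98, -0.0, 0.198], [0.0, -1.0, -0.0]]
contact_force: [0.0, -0.2, -3.2]
finger_gap: 0.585
```

Request:
drive_tool(delta_pos=[[0,0,-0.5],[0,0,-1],[0,0,-1.5],[0,0,-1.5]], delta_rot=[[0,0,0],[0,0,0],[0,0,0],[0,0,0]], fingers=[0.45,0.45,0.45,0.45])

```text
time_s: 7.37
tcp_pos: [0.4813, 0.2109, 0.297]
eef_rot: [[0.198, 0.0, 0.98], [-0.98, 0.001, 0.198], [-0.001, -1.0, 0.001]]
contact_force: [-6.0, -1.2, 17.7]
finger_gap: 0.586
```

Seated: contact at 17.7 N with TCP z 0.297 (expected 0.2974). Now unscrewing anticlockwise.

Request:
drive_tool(delta_pos=[[0,0,0.4],[0,0,0.4],[0,0,0.4],[0,0,0.4],[0,0,0.4],[0,0,0.4],[0,0,0.4],[0,0,0.4],[0,0,0.4],[0,0,0.4],[0,0,0.4],[0,0,0.4]], delta_rot=[[0,0,2],[0,0,5],[0,0,9],[0,0,13],[0,0,17],[0,0,21],[0,0,25],[0,0,29],[0,0,33],[0,0,37],[0,0,41],[0,0,44]], fingers=[0.45,0.45,0.45,0.45,0.45,0.45,0.45,0.45,0.45,0.45,0.45,0.45])

```text
time_s: 8.37
tcp_pos: [0.4817, 0.2111, 0.2975]
eef_rot: [[0.825, 0.002, 0.565], [-0.565, 0.001, 0.825], [0.001, -1.0, 0.002]]
contact_force: [-0.4, 0.3, 9.7]
finger_gap: 0.582
```

```bash
python3 - <<'E'
from h import *
s=arm.get_state();print(s["contact_force"],s["moment"],s["q"])
E
```

```text
[-0.4494  0.2839  9.6789] [ 0.0539  0.1285 -0.278 ] [-0.6992  0.386   0.2759  1.963  -0.1426  0.8085  0.6264]
```

Request:
drive_tool(delta_pos=[[0,0,0],[0,0,0],[0,0,0],[0,0,0]], delta_rot=[[0,0,3],[0,0,6],[0,0,9],[0,0,11]], fingers=[0.45,0.45,0.45,0.45])

```text
time_s: 8.7
tcp_pos: [0.4818, 0.2111, 0.2977]
eef_rot: [[0.917, 0.002, 0.398], [-0.398, 0.001, 0.917], [0.002, -1.0, 0.002]]
contact_force: [-1.0, 0.5, 14.6]
finger_gap: 0.586
```

```bash
python3 - <<'E'
from h import *
import pickle
s=arm.get_state();print(s["contact_force"],s["moment"],s["tcp_pos"])
c=arm.get_calibration("wrist");im=arm.get_image("wrist")[:,:,::-1];cv2.imwrite("pics/w4.png",im);pickle.dump(c,open("c4.pkl","wb"))
cv2.imwrite("pics/w4c.png",cv2.resize(im[110:310,180:390],None,fx=2.8,fy=2.8))
E
```

```text
[-1.0021  0.4506 14.5716] [-0.0155  0.2262 -0.1274] [0.4818 0.2111 0.2977]
```

View pics/w4c.png

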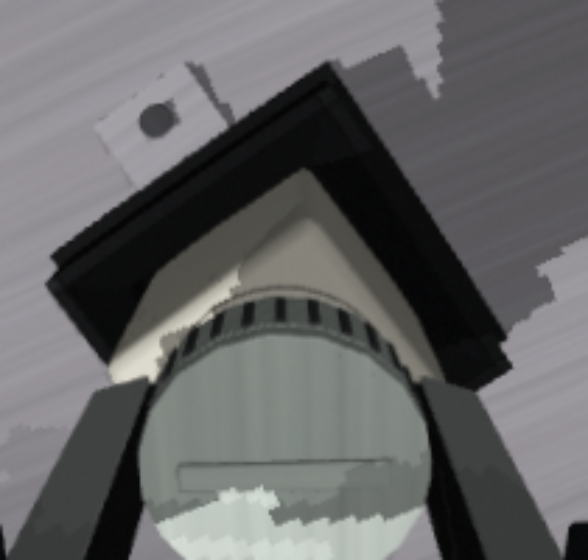

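The lid followed the jaws: its rib at (180,463)–(400,459) is still parallel to them, and the jar sits in the holder. Torque is dropping and upward push is rising, so release is near. A few more degrees.

Request:
drive_tool(delta_pos=[[0,0,0],[0,0,0],[0,0,0]], delta_rot=[[0,0,2.5],[0,0,5],[0,0,5]], fingers=[0.45,0.45,0.45])

```text
time_s: 9.0
tcp_pos: [0.4818, 0.2111, 0.2979]
eef_rot: [[0.949, 0.003, 0.316], [-0.316, 0.002, 0.949], [0.002, -1.0, 0.002]]
contact_force: [-2.0, -0.3, 16.8]
finger_gap: 0.584
```

```bash
python3 - <<'E'
from h import *
s=arm.get_state();print(s["contact_force"],s["moment"],s["tcp_pos"])
E
```

```text
[-1.9677 -0.3078 16.8005] [-0.0447  0.2488  0.064 ] [0.4818 0.2111 0.2979]
```

Request:
drive_tool(delta_pos=[[0,0,0],[0,0,0],[0,0,1],[0,0,2],[0,0,3],[0,0,3]], delta_rot=[[0,0,2.5],[0,0,5],[0,0,5],[0,0,5],[0,0,5],[0,0,5]], fingers=[0.45,0.45,0.45,0.45,0.45,0.45])

```text
time_s: 9.5
tcp_pos: [0.4815, 0.211, 0.3004]
eef_rot: [[0.972, 0.002, 0.235], [-0.235, 0.001, 0.972], [0.002, -1.0, 0.001]]
contact_force: [0.1, -0.1, 12.0]
finger_gap: 0.582
```

```bash
python3 - <<'E'
from h import *
s=arm.get_state();print(s["contact_force"],s["moment"],s["tcp_pos"])
E
```

```text
[ 0.0667 -0.1138 12.0002] [-0.0213 -0.0141  0.0424] [0.4815 0.211  0.3004]
```

Request:
drive_tool(delta_pos=[[0,0,2],[0,0,4],[0,0,7],[0,0,11],[0,0,16],[0,0,21],[0,0,26],[0,0,30],[0,0,31],[0,0,31],[0,0,31],[0,0,31]], delta_rot=[[0,0,0],[0,0,0],[0,0,0],[0,0,0],[0,0,0],[0,0,0],[0,0,0],[0,0,0],[0,0,0],[0,0,0],[0,0,0],[0,0,0]], fingers=[0.45,0.45,0.45,0.45,0.45,0.45,0.45,0.45,0.45,0.45,0.45,0.45])

```text
time_s: 10.5
tcp_pos: [0.481, 0.2108, 0.3303]
eef_rot: [[0.972, -0.0, 0.235], [-0.235, -0.0, 0.972], [-0.0, -1.0, -0.0]]
contact_force: [-0.4, -0.3, 0.5]
finger_gap: 0.584
```

```bash
python3 - <<'E'
from h import *
s=arm.get_state();print(s["contact_force"],s["moment"],s["tcp_pos"],s["finger_gap"])
w=arm.get_image("wrist")[:,:,::-1];d=arm.get_image("side")[:,:,::-1]
cv2.imwrite("pics/v5.png",np.hstack([cv2.resize(w[110:310,180:390],(378,360)),cv2.resize(d[130:230,190:290],(360,360))]))
E
```

```text
[-0.3616 -0.3201  0.5388] [ 0.0859 -0.0032  0.0416] [0.481  0.2108 0.3303] 0.5843706160873984
```

View pics/v5.png

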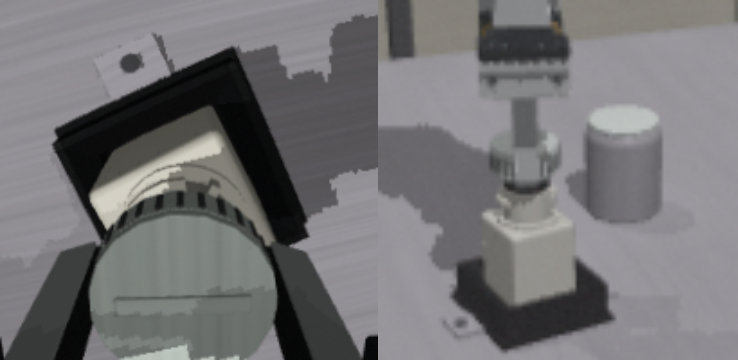

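The lid at (183,300) is held level above the jar's open neck. The jar is still down in the holder, and in the side view the neck is exposed beneath the lid. The forces are back to about zero, so I'm handing in.

```bash
python3 -c "
from cell import arm
print(arm.finish_job())"
```

```text
the job is handed in; nothing more can be done
None
```

I carried the white jar by its lid into the holder, unscrewed the lid anticlockwise, and lifted it straight up. I handed in at about 10.6 s, still holding the lid; no verdict is reported.

**Seating:** The jar touched the holder floor at TCP z 0.297, against 0.2974 expected.

**Unscrewing:** I turned the tool about 65°. The turning torque fell from 0.28 N m to about zero, and the seal then pushed up with 12–17 N, which I took as release.

**Last checks:**
- The lid is gripped (gap 0.584, about 55 mm) and level. Its lower edge is about 19 mm above the rim, worked out from the lift rather than measured directly.
- The rib is about 60–65° from the jar's x axis, also worked out from the tool turn and earlier pictures.
- Wrist force was about 0.5 N, so the lid is touching nothing.
- The last pictures show the jar still down in the holder. The tin was in place; the squeeze bottle and pan were outside those crops, but the arm went nowhere near them after the jar was lifted.

**Disagreement:** The cameras differed on the holder's y by about 4 mm (top 0.207, side 0.2115), and the wrist readings scattered around that. I aimed near the middle, and the jar went in without side contact until it reached the floor, where a 6 N side force showed that later faded.

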